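Seat the drive sprocket on a keyed oil pump shaft

TASK

Pick up the toothed drive sprocket and fit it, boss upward, on the upright shaft of the oil pump: press it down lightly and turn it slowly until its keyway finds the shaft's key and it drops fully home, flat on the shoulder, then let go. Use only light hand pressure, never ram it onto the key, and leave the other things on the bench where they are.

Things in the scene. Friction and masses are not known exactly. Their poses are not given: they have to be found in the camera images.
- sprocket: Loose steel chain sprocket, about 0.4 kg, lying flat: a dark toothed disc 108 mm across, 12 mm thick, with a bright eight-sided boss on top, 50 mm across flats, from 12 to 46 mm height (grip here). Origin: on the axis at the underside, z up. +x points to the keyway (a yellow mark on the disc lies on that side). The boss flats face 0, 45, 90 ... degrees from +x.
- boss_top (a point): Centre of the sprocket boss's top, 46 mm above its underside. Here opens the bore, 30 mm across through the whole height, with one keyway 8 mm wide reaching out to 21 mm from the axis towards the sprocket's +x.
- pump: Oil pump fixed on the bench: red plate 170 x 130 x 12 mm (long side along x), aluminium housing 110 x 90 mm, round cover 80 mm across up to 74 mm height, steel shoulder 48 mm across with its top at 85 mm, and an upright shaft on that. Origin: on the shaft's axis at bench height, z up; a yellow mark on the housing shows +x. Sprocket pressure on pump or shaft must stay below 35 N.
- shoulder (a point): On the shaft's axis at the shoulder top, 85 mm above the bench: the sprocket's origin is here when home. From here to 14 mm higher a brass key, 6.5 mm wide, juts from the shaft to 19.5 mm from its axis. Its direction is not measured: within 0.75 rad (43 degrees) either side of the pump's +x, fixed during a run. The sprocket passes when its keyway is within about 0.08 rad of it.
- shaft_tip (a point): Centre of the top of the pump shaft, 30 mm above the shoulder. The shaft is round, 28 mm across, its top 6 mm tapering to 18 mm; the key ends 16 mm below the tip, so the sprocket slips over the plain top, then rests on the key until turned to match. The shaft is stiff and does not turn under light handling (1.5 N m).
- spray_can: Bystander: upright spray can, 58 mm across, 160 mm tall. Origin: centre of its underside.
- piston: Bystander: aluminium piston, 84 mm across, 55 mm tall, standing. Origin: centre of its underside.
- screwdriver: Bystander: screwdriver lying on the bench, about 200 mm long along its x.
- wrench: Bystander: wrench lying on the bench, about 180 mm long along its x.
Not all that is in view belongs to the job. Several things have the shape of the sprocket; the one meant has the colours described above.

How it is judged:
By the outcome, as a careful person would: the job done as asked, in the order asked, and still so for the second after the job is handed in, with the robot touching nothing.
It also fails if it takes over 72 s, if anything falls off the work surface, if the arm or the gripper's body presses on something with over 40 N, if the wrist force passes 120 N, or if a joint passes its speed limit or range.

ROBOT

A 6-joint arm with a two-finger parallel gripper is mounted at the origin on the work surface. World frame = base frame: x ahead of the robot, y to its left, z up, the work surface at z = 0. Lengths are in m, angles in degrees, forces in N, time in s.
With the tool pointing down it reaches from about 0.25 to 0.725 m from the base axis. Payload 9.7 kg.
Tool frame: the origin (TCP) lies between the finger pads; the fingertips stand 11 mm ahead of it and the grasp point (between the pads) lies 8 mm behind it; y points along the fingers, x is the direction in which the jaws open and shut, and the axes are right-handed (so a half turn about y gives the same grasp; the last joint's range is limited). The gripper opens to 85 mm and grips with 20 to 120 N. Pads are 22 mm wide; open, the fingers measure 114 mm over their backs; the gripper's body (76 mm by 85 mm) begins 54 mm behind the grasp point. The pads swing forward as they close: fully open they stand 13 mm farther back than shut.
Start: joints at [65.031, 4.979, 10.078, 95.1, 0, 90], TCP at [0.232, 0.499, 0.242] pointing down, gripper open.
Joint ranges: [-179.16, 179.16], [-48.56, 103.87], [-65.8, 70.77], [-126.05, 130.52], [-82.76, 87.17], [-180, 180]. Speed limits (degrees/s): [127.2, 127.2, 147.25, 180, 180, 180].

INTERFACE

Orientations are given as [roll, pitch, yaw] about the fixed x, y, z axes, in that order (R = Rz(yaw) Ry(pitch) Rx(roll)).
In Python, from workcell import bot, vision gives the robot as it stands. The module is installed in compiled form; this text tells all that it offers.
- The arm moves only by the shell command python3 -m crank 'ROWS' [OPENING] [FORCE]. ROWS is text: rows parted by semicolons, each of 6 numbers parted by spaces: the shift along the tool's x, y, z in m, then the turn, a rotation vector about the tool's x, y, z in rad. A call has 1 to 8 rows; each row is the pose to reach, as a shift and turn from the pose commanded when the call began, along the tool's axes at that moment; what a row does not reach only later rows make up. A row lasts 1/10 s, in which the tool goes at most 50 mm and 8.59 degrees, less where a joint would pass 70% of its speed; a pose out of reach is approached as far as the arm can. A call with a gripper value outside its range is refused whole. OPENING is the gripper's target within -1 to 1 (shut at 1, half-way at 0, fully open at -1), set as the call begins (- or left out, the last holds). The fingers move at their own pace and stop on an object; FORCE is the grip in N (left out, the last holds). Time passes only in rows, so rows that repeat a pose let the fingers close. It gives the time, the measured TCP pose, the force and the opening at its end, in the units of the state.
- bot.get_obs(): the state, without advancing time (a new reading comes with each control period).
- vision.camera(name): name is "scene" or "side" or "wrist"; returns the picture (384x512x3 uint8, red, green, blue); there is no depth.
- vision.get_calibration(name): a dict with "fx", "fy", "cx", "cy" (pixels), "rvec" (rotation vector, rad) and "tvec" (3), from world to camera coordinates, as OpenCV has them. Camera axes: x right, y down, z forward; pixel columns grow to the right and rows downward; lengths in m; the calibration is good to about 2 mm. A picture is of the moment at which its call begins: read the wrist's pose just before it. get_calibration takes no time and is no camera call; for the wrist camera it gives the pose at the moment of the call.
- bot.job_done(): hands the job in, once; it reports no verdict.
The state is a dict: "time": time; "q": joint angles; "qd": joint speeds; "joint_efforts": joint torques, N m; "ee_pos": TCP position; "tcp_rot": TCP orientation; "wrist_force": force on the tool from outside, world axes, zero at the start; "torque": the same for the moment, N m; "opening": finger opening in m.
Only numpy, scipy, OpenCV 4.12 (cv2) and the standard library are available. Lean on these libraries where they do the work, as an engineer would, in place of code of your own. Each camera call takes 0.05 s, during which the arm holds its last target. There are 200 camera calls.

## Working session

There is one attempt and no reset: what is moved stays moved. The work goes in short steps, Python scripts to look and compute and a shell command to move; the robot and the scene stay as the last step left them, time stands still between calls to the robot, and variables do not carry over. Pictures are saved under pics/ and viewed, about 8 in all and at most 12, crops included, and the job is handed in when it is done.

```bash
mkdir -p pics; cat > h.py <<'E'
import numpy as np, cv2
from scipy.spatial.transform import Rotation as R
from workcell import bot, vision
def ray(c,u,v):
    Rm=R.from_rotvec(np.array(c["rvec"]).ravel()).as_matrix(); t=np.array(c["tvec"]).ravel()
    d=Rm.T@np.array([(u-c["cx"])/c["fx"],(v-c["cy"])/c["fy"],1]); return -Rm.T@t,d
def onplane(c,u,v,z):
    o,d=ray(c,u,v); return o+d*(z-o[2])/d[2]
def proj(c,p):
    Rm=R.from_rotvec(np.array(c["rvec"]).ravel()).as_matrix(); q=Rm@np.array(p)+np.array(c["tvec"]).ravel()
    return c["fx"]*q[0]/q[2]+c["cx"], c["fy"]*q[1]/q[2]+c["cy"]
def save(n,im): cv2.imwrite("pics/"+n,cv2.cvtColor(im,cv2.COLOR_RGB2BGR))
E
python3 - <<'E'
from h import *
for n in("scene","side"):
    im=vision.camera(n); save(n+"0.png",im); c=vision.get_calibration(n); print(n,ray(c,256,192),c["fx"])
s=bot.get_obs(); print(s)
a=cv2.imread("pics/scene0.png");b=cv2.imread("pics/side0.png")
cv2.imwrite("pics/scene0b.png",cv2.resize(a,(800,600)));cv2.imwrite("pics/side0b.png",cv2.resize(b,(800,600)))
E
```

```text
scene (array([1.39194475, 0.37652633, 1.18423752]), array([-0.5559802 , -0.2799762 , -0.78274075])) 447.5521340934143
side (array([ 0.21963256, -0.75625998,  0.73249103]), array([ 0.36148278,  0.70380043, -0.61164815])) 359.39113643980136
{'time': 0.1, 'q': array([6.50310805e+01, 5.00577044e+00, 1.00386169e+01, 9.50994906e+01,
       8.77319673e-04, 8.99993811e+01]), 'qd': array([-0.09763586, -0.15486088,  0.19777702,  0.09645358, -0.0632682 ,
       -0.04825778]), 'joint_efforts': array([-1.39580057e-03, -5.21561909e+01,  4.65652370e+01,  1.60317449e-02,
       -5.71543512e-05,  3.40433098e-05]), 'ee_pos': array([0.23208248, 0.49841811, 0.24167148]), 'tcp_rot': array([-8.99991220e+01,  6.66441498e-02,  6.50316993e+01]), 'wrist_force': array([ 0.64912601, -0.51242824,  0.88102405]), 'torque': array([ 0.01332607,  0.0258087 , -0.01350969]), 'opening': 0.08511691502478515}
```

View pics/scene0b.png

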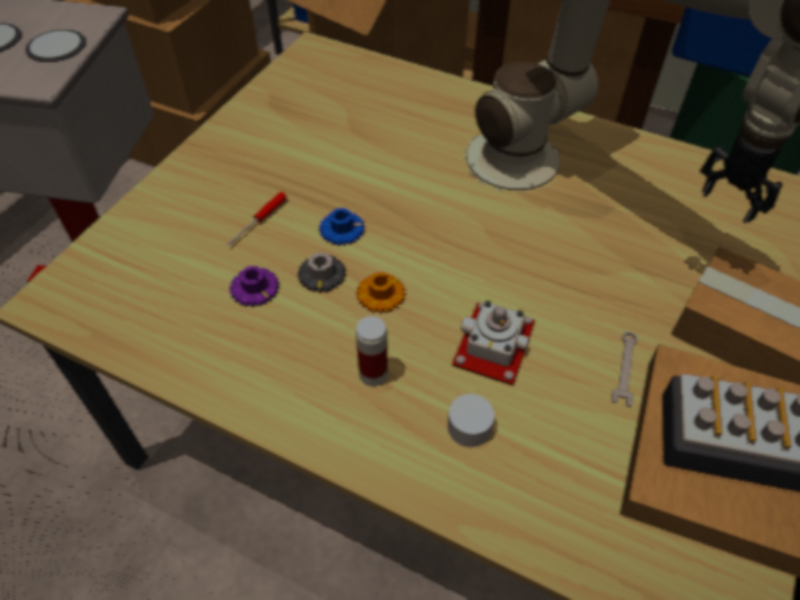

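View pics/side0b.png

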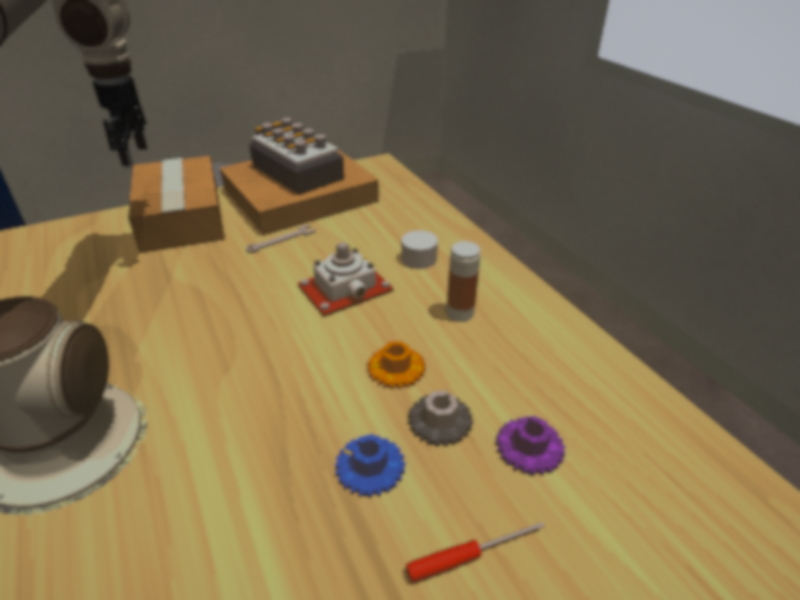

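The four sprocket shapes in the scene view (800 px scale) are blue (340,226), dark with a bright boss (321,270), purple (254,286) and orange (381,291). Only (321,270) matches the dark disc, bright boss and yellow mark. I'll confirm that in one crop and measure the sprocket and pump.

```bash
python3 - <<'E'
from h import *
out=[]
for n,boxes in(("scene",[(185,155,40,36),(285,185,66,64)]),("side",[(255,245,52,42),(185,150,70,55)])):
    im=cv2.cvtColor(cv2.imread(f"pics/{n}0.png"),cv2.COLOR_BGR2RGB)
    for i,(x,y,w,h) in enumerate(boxes):
        cr=im[y:y+h,x:x+w]; out.append(cv2.resize(cr,(400,300),interpolation=cv2.INTER_CUBIC))
    c=vision.get_calibration(n); hsv=cv2.cvtColor(im,cv2.COLOR_RGB2HSV)
    x,y,w,h=boxes[0]
    cr=hsv[y:y+h,x:x+w]; m=(((cr[...,1]<90))).astype(np.uint8)
    cs,_=cv2.findContours(m,0,2); k=max(cs,key=cv2.contourArea); print(n,"sprocket blob",cv2.contourArea(k),cv2.boundingRect(k))
    # bright top
    bt=np.argwhere((cr[...,1]<90)&(cr[...,2]>130)); print("bright n",len(bt), bt.mean(0)[::-1]+[x,y])
    u,v=bt.mean(0)[::-1]+[x,y]; print("  boss ~z.04",onplane(c,u,v,.040))
    hull=cv2.convexHull(k).reshape(-1,2)+[x,y]
    P=np.array([onplane(c,a,b,.006)[:2] for a,b in hull]); (cc,r)=cv2.minEnclosingCircle(P.astype(np.float32)); print(" disc circ",cc,r)
    ym=[(v,u) for v,u in np.argwhere((cr[...,1]>120)&(cr[...,0]>18)&(cr[...,0]<35)&(cr[...,2]>80))]
    print(x,y,cr[::4,::4,1].tolist()) if 0 else None
g=np.vstack([np.hstack(out[:2]),np.hstack(out[2:])]); save("crop1.png",g)
E
```

```text
scene sprocket blob 514.5 (6, 7, 30, 24)
bright n 9 [202.88888889 162.55555556]
  boss ~z.04 [ 0.54621929 -0.25430763  0.04      ]
 disc circ (0.5602148771286011, -0.23930926620960236) 0.05632299184799194
side sprocket blob 945.5 (7, 5, 40, 34)
bright n 146 [281.47945205 257.75342466]
  boss ~z.04 [ 0.5626015  -0.23223929  0.04      ]
 disc circ (0.5655761361122131, -0.23011194169521332) 0.056904762983322144
```

View pics/crop1.png

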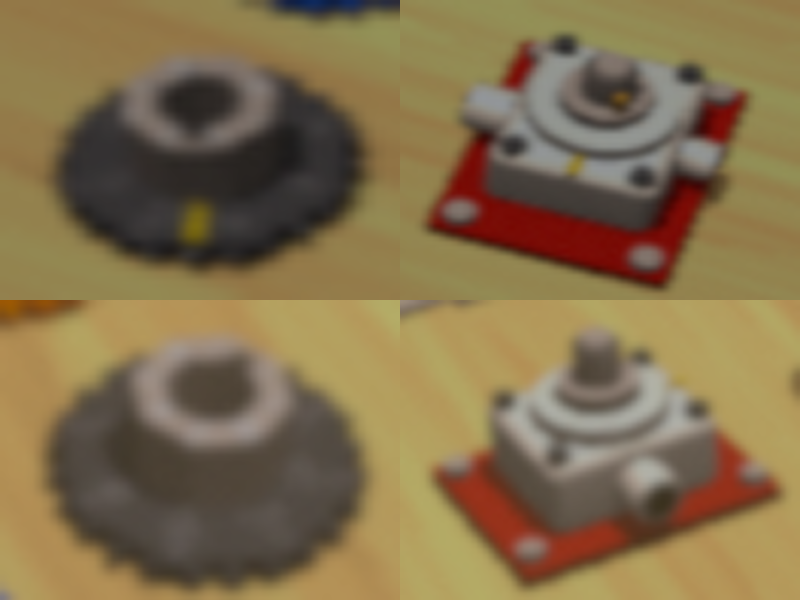

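The crop confirms it: dark toothed disc, bright octagonal boss, yellow mark at crop (197,222). The pump's brass key is just visible at (620,98), its housing mark is at (576,165) and the shaft tip at (612,62). Next I'll work out rough positions.

```bash
python3 - <<'E'
from h import *
c=vision.get_calibration("scene");d=vision.get_calibration("side")
f=lambda n,p: print(n,p.round(4))
f("sp mark",onplane(c,204.7,181.6,.012)); f("boss sc",onplane(c,205.2,167.6,.046)); f("boss side",onplane(d,255+213*.13,245+88*.14,.046))
f("tip sc",onplane(c,320,185+57*.2133,.115)); f("tip side",onplane(d,219.5,150+34*55/300,.115))
f("key",onplane(c,321.3,205.9,.097)); f("hmark",onplane(c,314,220.2,.062))
for p in [(443,285+0)]: pass
# red plate corners in scene crop
for a,b in[(530-400,40),(745-400,95),(665-400,285),(430-400,228)]: f("plate",onplane(c,285+a*.165,185+b*.2133,.012))
w=vision.get_calibration("wrist"); print(ray(w,256,192),w["fx"]); Rm=R.from_rotvec(np.ravel(w["rvec"])).as_matrix(); print(Rm.round(3)); s=bot.get_obs(); T=R.from_euler("xyz",s["tcp_rot"],degrees=True).as_matrix(); print("cam origin in tool",T.T@(ray(w,0,0)[0]-s["ee_pos"]), "axes in tool\n",(T.T@Rm.T).round(3))
E
```

```text
sp mark [ 0.5978 -0.219   0.012 ]
boss sc [ 0.5669 -0.2321  0.046 ]
boss side [ 0.5631 -0.2369  0.046 ]
tip sc [0.5627 0.176  0.115 ]
tip side [0.565  0.1753 0.115 ]
key [0.5783 0.1886 0.097 ]
hmark [0.613  0.1828 0.062 ]
plate [0.489  0.1106 0.012 ]
plate [0.4817 0.2334 0.012 ]
plate [0.6464 0.2504 0.012 ]
plate [0.6594 0.1264 0.012 ]
(array([0.17077089, 0.52564427, 0.37314056]), array([ 0.23857524, -0.11200144, -0.96465629])) 296.3620734930786
[[ 0.422  0.907 -0.002]
 [ 0.874 -0.406  0.268]
 [ 0.242 -0.115 -0.963]]
cam origin in tool [-0.00135193 -0.13146656  0.06707613] axes in tool
 [[ 1.     0.    -0.001]
 [ 0.001 -0.268  0.963]
 [ 0.    -0.963 -0.268]]
```

```bash
cat > go.py <<'E'
# prints the tool-frame shift/turn from the current pose to a world goal (x y z jaw-yaw)
import sys; from h import *
g=np.array(list(map(float,sys.argv[1:4]))); yaw=float(sys.argv[4]); s=bot.get_obs()
T=R.from_euler("xyz",s["tcp_rot"],degrees=True); G=R.from_euler("xyz",[-90,0,yaw],degrees=True)
print("t",s["time"],"q",s["q"].round(1),"pos",s["ee_pos"].round(4),"rot",s["tcp_rot"].round(1),"F",s["wrist_force"].round(1),"open",round(s["opening"],4))
print("shift",T.inv().apply(g-s["ee_pos"]).round(4),"turn",(T.inv()*G).as_rotvec().round(4))
E
S='-0.153 0 -0.437 0 0.7156 0'; python3 -m crank '-0.153 0 -0.437 0 0.7156 0;-0.153 0 -0.437 0 0.7156 0;-0.153 0 -0.437 0 0.7156 0;-0.153 0 -0.437 0 0.7156 0;-0.153 0 -0.437 0 0.7156 0;-0.153 0 -0.437 0 0.7156 0;-0.153 0 -0.437 0 0.7156 0;-0.153 0 -0.437 0 0.7156 0'; python3 go.py .564 .176 .25 24
```

```text
time: 0.9
ee_pos: [0.5197, 0.2176, 0.2421]
tcp_rot: [-90.0, 0.0, 24.0]
wrist_force: [1.1, 0.4, -0.2]
opening: 0.0853
t 0.9 q [22.7  6.9 12.1 95.2  0.  88.7] pos [0.5197 0.2176 0.2421] rot [-90.   0.  24.] F [ 1.1  0.4 -0.2] open 0.0853
shift [ 0.0235 -0.0079 -0.056 ] turn [-0.0001  0.0004 -0.0002]
```

```bash
python3 -m crank '0.0235 -0.005 -0.056 0 0 0;0.0235 -0.005 -0.056 0 0 0;0.0235 -0.005 -0.056 0 0 0;0.0235 -0.005 -0.056 0 0 0'; python3 - <<'E'
from h import *
c=vision.get_calibration("wrist"); im=vision.camera("wrist"); save("w1.png",im); cv2.imwrite("pics/w1b.png",cv2.resize(cv2.imread("pics/w1.png"),(800,600),interpolation=cv2.INTER_CUBIC))
import pickle; pickle.dump(c,open("w1.pkl","wb")); print(bot.get_obs()["ee_pos"])
E
```

```text
time: 1.3
ee_pos: [0.5624, 0.1783, 0.2469]
tcp_rot: [-90.0, 0.0, 24.0]
wrist_force: [-0.5, 0.1, 0.5]
opening: 0.0856
[0.56206909 0.17871395 0.24717714]
```

View pics/w1b.png

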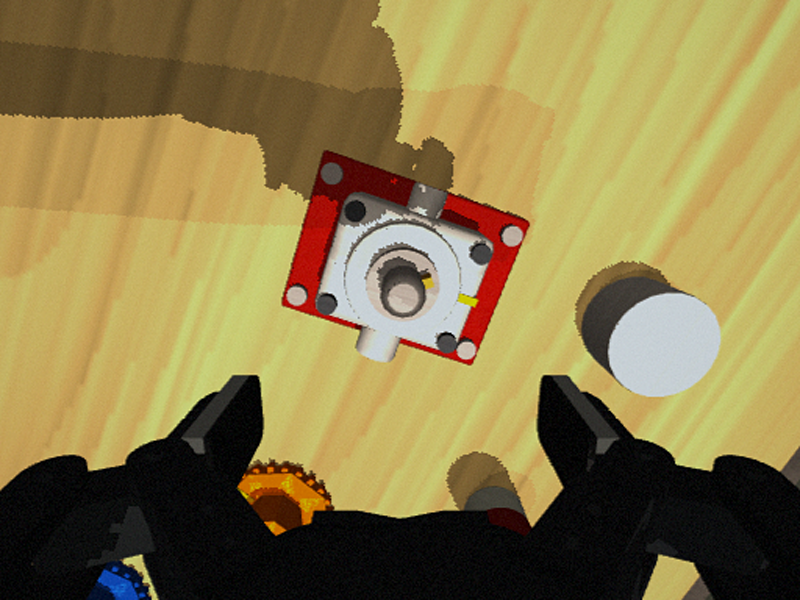

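The wrist view shows the pump clearly: tip at (405,296), brass key at about (428,283), housing mark at (467,299). I'll measure these from masks.

```bash
python3 - <<'E'
from h import *; import pickle
c=pickle.load(open("w1.pkl","rb")); im=cv2.imread("pics/w1.png"); hsv=cv2.cvtColor(im,cv2.COLOR_BGR2HSV)
reg=np.zeros(im.shape[:2],np.uint8); cv2.rectangle(reg,(228,150),(312,215),1,-1)
m=((hsv[...,0]>18)&(hsv[...,0]<36)&(hsv[...,1]>120)&(hsv[...,2]>60)&(reg>0)).astype(np.uint8)
n,l,st,ce=cv2.connectedComponentsWithStats(m)
for i in range(1,n):
    if st[i,4]>4: print(st[i],ce[i],[onplane(c,*ce[i],z).round(4).tolist() for z in(.062,.099)])
red=(((hsv[...,0]<8)|(hsv[...,0]>172))&(hsv[...,1]>150)&(hsv[...,2]>60)).astype(np.uint8); red[240:]=0
k=max(cv2.findContours(red,0,2)[0],key=cv2.contourArea); P=np.array([onplane(c,a,b,.012)[:2] for a,b in cv2.convexHull(k).reshape(-1,2)],np.float32); print("plate",cv2.minAreaRect(P))
print("tip",onplane(c,405*.64,296*.64,.115))
cr=im[150:215,215:310]; cv2.imwrite("pics/w1c.png",cv2.resize(cr,(798,546),interpolation=cv2.INTER_CUBIC))
E
```

```text
[270 177   8   8  47] [273.55319149 180.44680851] [[0.5823, 0.1795, 0.062], [0.5767, 0.1864, 0.099]]
[293 188  13   9  70] [298.82857143 191.68571429] [[0.6132, 0.1793, 0.062], [0.604, 0.1863, 0.099]]
[311 208   2   7   8] [311.625 211.25 ] [[0.6364, 0.1647, 0.062], [0.6246, 0.1734, 0.099]]
plate ((0.5167846083641052, 0.17101766169071198), (0.07174317538738251, 0.12844571471214294), 5.276295185089111)
tip [0.56588815 0.17636577 0.115     ]
```

View pics/w1c.png

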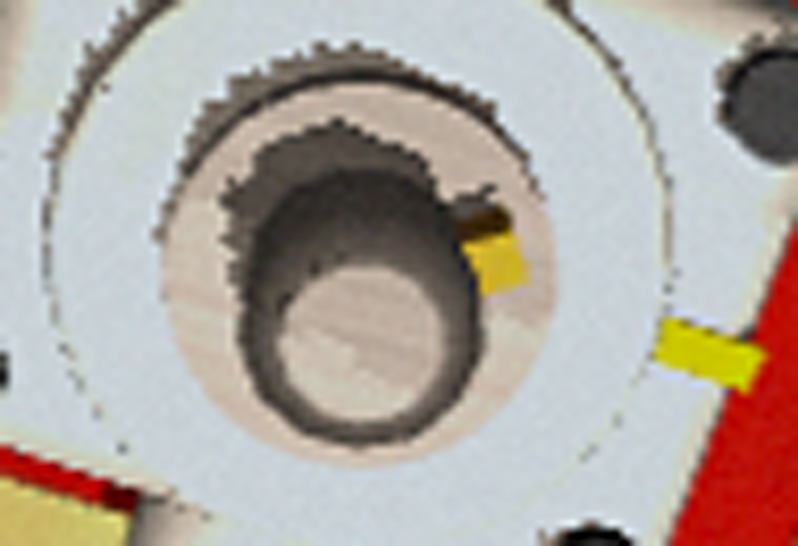

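```bash
python3 - <<'E'
from h import *; import pickle
c=pickle.load(open("w1.pkl","rb"))
f=lambda x,y,z: onplane(c,215+x/8.4,150+y/8.4,z)[:2]
tip=f(362,344,.115); sh=f(358,273,.085); k=f(497,264,.099); hm=f(710,355,.0625)
print("tip",tip,"sh",sh,"key",k,"hm",hm)
for ax in(tip,sh): print("key ang",np.degrees(np.arctan2(*(k-ax)[::-1])),np.linalg.norm(k-ax),"hm ang",np.degrees(np.arctan2(*(hm-ax)[::-1])),np.linalg.norm(hm-ax))
a=f(515,232,.099);b=f(528,282,.099);d=f(462,245,.099);e=f(485,294,.099)
print("edges",[np.degrees(np.arctan2(*v[::-1])) for v in(a-b,a-d,b-e)],np.linalg.norm(a-b))
print("sh diam",np.linalg.norm(f(160,273,.085)-f(555,273,.085)),"tip diam",np.linalg.norm(f(278,344,.115)-f(446,344,.115)))
E
python3 go.py .555 -.228 .25 24
```

```text
tip [0.56555016 0.17463771] sh [0.56492914 0.17525409] key [0.57769364 0.1857906 ] hm [0.61403358 0.17914412]
key ang 42.56520316090119 0.01648790820237995 hm ang 5.3102429050216395 0.048692404320081734
key ang 39.53812289471269 0.016551444150835787 hm ang 4.529479964712622 0.049258283138128564
edges [np.float64(129.29576188929911), np.float64(38.210140264883606), np.float64(40.16778092861317)] 0.006119239853408626
sh diam 0.04784237214365757 tip diam 0.01841259181525608
t 1.35 q [17.6 10.7 17.  96.3  0.  83.5] pos [0.5621 0.1787 0.2472] rot [-90.    0.   24.1] F [ 0.2  1.4 -0.2] open 0.0854
shift [-0.1724 -0.0029 -0.3684] turn [-0.0003  0.0015 -0.0005]
```

Shoulder and tip diameters match (47.8 and 18.4 mm). The shaft axis is at about (.565,.175), the pump yaw about 5° and the key about 40°. On to the sprocket.

```bash
python3 -m crank '-0.1724 -0.003 -0.3684 0 0 0;-0.1724 -0.003 -0.3684 0 0 0;-0.1724 -0.003 -0.3684 0 0 0;-0.1724 -0.003 -0.3684 0 0 0;-0.1724 -0.003 -0.3684 0 0 0;-0.1724 -0.003 -0.3684 0 0 0;-0.1724 -0.003 -0.3684 0 0 0;-0.1724 -0.003 -0.3684 0 0 0' && python3 -m crank '-0.003 0 -0.006 0 0 0;-0.003 0 -0.006 0 0 0;-0.003 0 -0.006 0 0 0'; python3 go.py .555 -.228 .25 24;  python3 - <<'E'
from h import *
c=vision.get_calibration("wrist"); im=vision.camera("wrist"); save("w2.png",im)
import pickle; pickle.dump(c,open("w2.pkl","wb"))
u,v=map(int,proj(c,(.565,-.234,.046))); print(u,v)
cr=im[v-70:v+70,u-90:u+90]; print("origin",u-90,v-70); save("w2b.png",cv2.resize(cr,None,fx=4.4,fy=4.4,interpolation=cv2.INTER_CUBIC)[:,:])
E
```

```text
time: 2.15
ee_pos: [0.5552, -0.2222, 0.2508]
tcp_rot: [-90.0, -0.0, 24.2]
wrist_force: [1.1, 0.3, 0.1]
opening: 0.0855
time: 2.45
ee_pos: [0.5554, -0.227, 0.2505]
tcp_rot: [-90.0, -0.0, 24.1]
wrist_force: [-0.3, -0.2, -0.2]
opening: 0.0856
t 2.45 q [-22.2  12.3  19.2  96.9   0.   43.6] pos [ 0.5554 -0.227   0.2505] rot [-90.   -0.   24.1] F [-0.3 -0.2 -0.2] open 0.0856
shift [-0.0008  0.0005 -0.0007] turn [-0.0002  0.0021  0.0003]
261 179
origin 171 109
```

View pics/w2b.png

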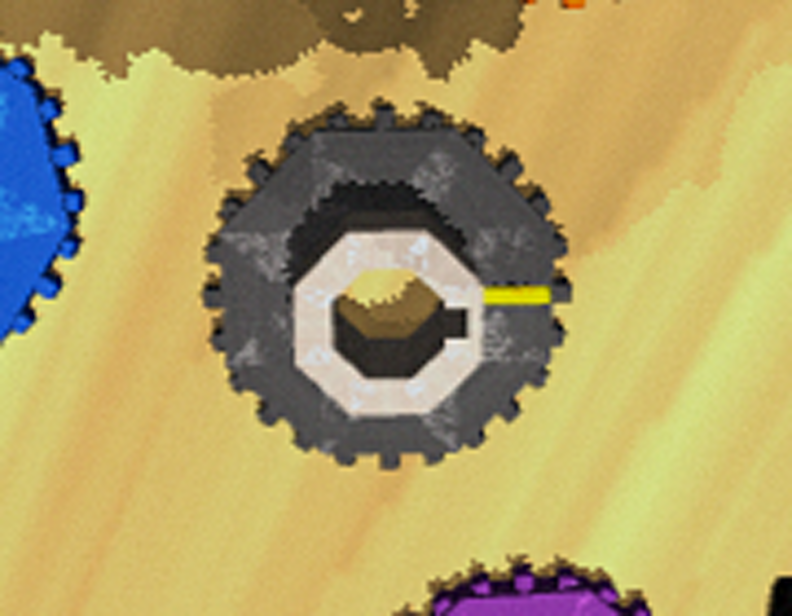

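The sprocket lies with its keyway to the right along tool x. The boss top is centred near crop (388,322) and the keyway is at (455,323). I'll refine with a mask.

```bash
python3 - <<'E'
from h import *; import pickle
c=pickle.load(open("w2.pkl","rb")); im=cv2.imread("pics/w2.png"); hsv=cv2.cvtColor(im,cv2.COLOR_BGR2HSV)
m=((hsv[...,1]<60)&(hsv[...,2]>150)).astype(np.uint8); m[:155]=0;m[210:]=0;m[:,:232]=0;m[:,288:]=0
k=max(cv2.findContours(m,0,1)[0],key=cv2.contourArea)
P=np.array([onplane(c,a,b,.046)[:2] for a,b in k.reshape(-1,2)])
H=cv2.convexHull(P.astype(np.float32)*1000).reshape(-1,2); M=cv2.moments(H.reshape(-1,1,2)); ctr=np.array([M["m10"],M["m01"]])/M["m00"]; print("boss ctr mm",ctr)
best=min(np.arange(-22,23,.5)+24,key=lambda a:sum(np.ptp(H@[np.cos(np.radians(a+45*i)),np.sin(np.radians(a+45*i))]) for i in range(4)))
print("flat angle",best,[float(np.ptp(H@[np.cos(np.radians(best+45*i)),np.sin(np.radians(best+45*i))]).round(1)) for i in range(4)])
f=lambda x,y,z: onplane(c,171+x/4.4,109+y/4.4,z)[:2]*1000
kw=f(466,324,.046); print("keyway",kw,np.degrees(np.arctan2(*(kw-ctr)[::-1])),np.linalg.norm(kw-ctr))
a,b=f(484,295.5,.012),f(549,294.5,.012); print("mark dir",np.degrees(np.arctan2(*(b-a)[::-1])),"from ctr",np.degrees(np.arctan2(*(b-ctr)[::-1])),np.linalg.norm(b-ctr))
E
```

```text
boss ctr mm [ 563.97823972 -238.64887044]
flat angle 25.5 [49.3, 50.0, 49.2, 50.1]
keyway [ 583.16705968 -230.13544132] 23.92523890905274 20.99260076268251
mark dir 25.040218646123073 from ctr 24.800713248272814 47.34253273998335
```

```bash
python3 go.py .564 -.2387 .028 24.7
```

```text
t 2.5 q [-22.2  12.3  19.2  96.9   0.   43.6] pos [ 0.5555 -0.2268  0.2506] rot [-90.   -0.   24.2] F [-0.7  0.6  0.5] open 0.0855
shift [ 0.0027  0.2226 -0.0144] turn [-0.     -0.0095  0.0004]
```

```bash
python3 -m crank '0.0027 0 -0.0144 0 -0.0095 0;0.0027 0.05 -0.0144 0 -0.0095 0;0.0027 0.1 -0.0144 0 -0.0095 0;0.0027 0.14 -0.0144 0 -0.0095 0;0.0027 0.17 -0.0144 0 -0.0095 0;0.0027 0.19 -0.0144 0 -0.0095 0;0.0027 0.207 -0.0144 0 -0.0095 0;0.0027 0.222 -0.0144 0 -0.0095 0' && python3 -m crank '0 0 0 0 0 0;0 0 0 0 0 0' && python3 -m crank '0 0 0 0 0 0;0 0 0 0 0 0;0 0 0 0 0 0;0 0 0 0 0 0;0 0 0 0 0 0;0 0 0 0 0 0;0 0 0 0 0 0;0 0 0 0 0 0' 1 50; python3 go.py .564 -.2387 .028 24.7
```

```text
time: 3.3
ee_pos: [0.5638, -0.2389, 0.0274]
tcp_rot: [-90.0, 0.0, 24.7]
wrist_force: [0.5, -0.1, -0.2]
opening: 0.0859
time: 3.5
ee_pos: [0.5639, -0.2401, 0.0288]
tcp_rot: [-90.0, -0.0, 24.6]
wrist_force: [-0.4, -0.0, -0.2]
opening: 0.0856
time: 4.3
ee_pos: [0.5644, -0.241, 0.0295]
tcp_rot: [-90.1, -0.1, 24.6]
wrist_force: [-0.2, 0.8, 6.4]
opening: 0.0487
t 4.3 q [-23.1  14.7  -2.5  72.7   0.   42.3] pos [ 0.5644 -0.241   0.0295] rot [-90.1  -0.1  24.6] F [-0.2  0.8  6.4] open 0.0487
shift [0.0006 0.0015 0.0023] turn [ 0.0014 -0.0022  0.0017]
```

Gripped (48.7 mm opening). Lift.

```bash
python3 -m crank '0 -0.01 0 0 0 0;0 -0.03 0 0 0 0;0 -0.06 0 0 0 0;0 -0.1 0 0 0 0;0 -0.15 0 0 0 0;0 -0.19 0 0 0 0;0 -0.21 0 0 0 0;0 -0.22 0 0 0 0' && python3 -m crank '0 -0.01 0 0 0 0;0 -0.01 0 0 0 0'; python3 go.py .565 .175 .25 24.7; python3 - <<'E'
from h import *
import pickle
s=bot.get_obs(); c=vision.get_calibration("wrist"); im=vision.camera("wrist"); save("w3.png",im); pickle.dump((c,s),open("w3.pkl","wb"))
save("w3b.png",cv2.resize(im[150:384,90:422],(800,564),interpolation=cv2.INTER_CUBIC))
E
```

```text
time: 5.1
ee_pos: [0.5638, -0.2411, 0.2507]
tcp_rot: [-90.1, -0.1, 24.6]
wrist_force: [0.6, 0.0, -4.6]
opening: 0.0491
time: 5.3
ee_pos: [0.5636, -0.2409, 0.2583]
tcp_rot: [-90.0, 0.0, 24.6]
wrist_force: [-0.3, 0.0, -4.7]
opening: 0.049
t 5.3 q [-23.1  14.4  22.6  98.2  -0.   42.3] pos [ 0.5636 -0.2409  0.2583] rot [-90.    0.   24.6] F [-0.3  0.  -4.7] open 0.049
shift [0.1742 0.0084 0.3776] turn [-0.0003 -0.0023 -0.0003]
```

View pics/w3b.png

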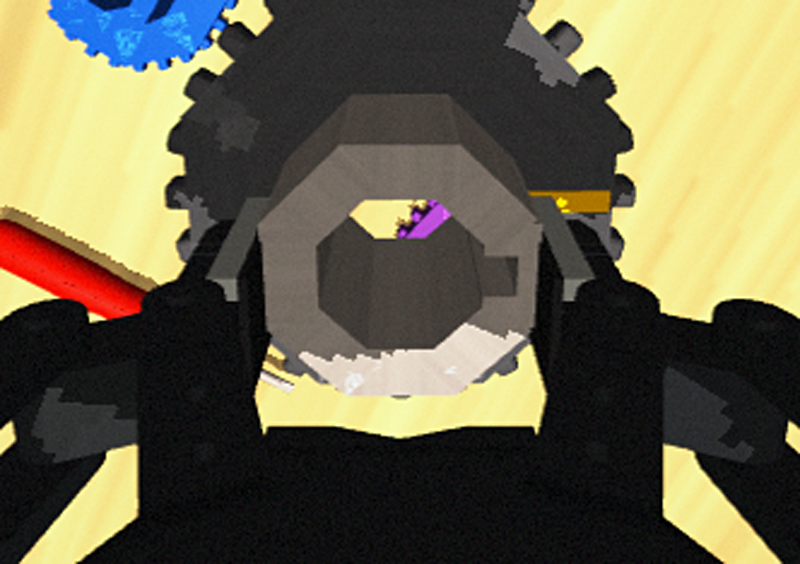

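The boss is held squarely between the pads. Its top front edge is at y≈145, the back edge at y≈396, and the sides at x≈261 and 537; the keyway at (500,276) points along tool +x. I'll compute the boss centre in the tool frame.

```bash
python3 - <<'E'
from h import *; import pickle
c,s=pickle.load(open("w3.pkl","rb")); T=R.from_euler("xyz",s["tcp_rot"],degrees=True)
for h in(.0145,.0165,.0185,.0205):
    f=lambda x,y: T.inv().apply(onplane(c,90+x/2.41,150+y/2.41,s["ee_pos"][2]+h)-s["ee_pos"])*1000
    F,B,L,Rr=f(398,145),f(399,396),f(261,262),f(537,262); K=f(518,276)
    print(h,"front",F.round(1),"back",B.round(1),"depth",(F-B)[2].round(1),"width",(Rr-L)[0].round(1),"ctr z",((F+B)/2)[2].round(2),"ctr x",((L+Rr)/2)[0].round(2),"kw",K.round(1))
E
```

```text
0.0145 front [ -0.7 -14.5  26.5] back [ -0.5 -14.5 -24.3] depth 50.8 width 50.0 ctr z 1.14 ctr x -0.54 kw [ 21.2 -14.5   1.4]
0.0165 front [ -0.7 -16.5  27.2] back [ -0.5 -16.5 -22.7] depth 49.9 width 49.2 ctr z 2.26 ctr x -0.53 kw [ 20.8 -16.5   2.5]
0.0185 front [ -0.7 -18.5  27.9] back [ -0.5 -18.5 -21.2] depth 49.1 width 48.3 ctr z 3.38 ctr x -0.53 kw [ 20.4 -18.5   3.6]
0.0205 front [ -0.7 -20.5  28.6] back [ -0.5 -20.5 -19.6] depth 48.2 width 47.4 ctr z 4.49 ctr x -0.53 kw [ 20.1 -20.5   4.7]
```

```bash
python3 go.py .5664 .1731 .258 24.7; python3 -m crank '0.176 0 0.375 0 0 0;0.176 0 0.375 0 0 0;0.176 0 0.375 0 0 0;0.176 0 0.375 0 0 0;0.176 0 0.375 0 0 0;0.176 0 0.375 0 0 0;0.176 0 0.375 0 0 0;0.176 0 0.375 0 0 0' && python3 -m crank '0.006 0 0.013 0 0 0;0.006 0 0.013 0 0 0;0.006 0 0.013 0 0 0;0.006 0 0.013 0 0 0'; python3 go.py .5664 .1731 .160 24.7
```

```text
t 5.35 q [-23.1  14.4  22.6  98.2  -0.   42.3] pos [ 0.5635 -0.2409  0.2574] rot [-89.9   0.1  24.6] F [ 0.1 -0.7 -5.7] open 0.0488
shift [ 0.1748 -0.0004  0.3753] turn [-0.0009 -0.0022 -0.0009]
time: 6.15
ee_pos: [0.5668, 0.161, 0.2566]
tcp_rot: [-90.0, 0.1, 24.6]
wrist_force: [1.6, -0.4, -4.4]
opening: 0.0489
time: 6.55
ee_pos: [0.5676, 0.1722, 0.2577]
tcp_rot: [-90.0, 0.1, 24.5]
wrist_force: [0.1, 0.5, -5.7]
opening: 0.0492
t 6.55 q [16.9 11.5 19.2 97.7 -0.  82.4] pos [0.5676 0.1722 0.2577] rot [-90.    0.1  24.5] F [ 0.1  0.5 -5.7] open 0.0492
shift [-0.0006  0.0977  0.0013] turn [ 0.0002 -0.0035 -0.001 ]
```

```bash
python3 -m crank '-0.0005 0.03 0.0013 0 0 0;-0.0005 0.06 0.0013 0 0 0;-0.0005 0.08 0.0013 0 0 0;-0.0005 0.09 0.0013 0 0 0;-0.0005 0.095 0.0013 0 0 0;-0.0005 0.095 0.0013 0 0 0;-0.0005 0.095 0.0013 0 0 0'; python3 go.py .5664 .1731 .130 24.7; python3 - <<'E'
from h import *
o=[]
for n,p in(("scene",(.565,.175,.115)),("side",(.565,.175,.115))):
    im=vision.camera(n); c=vision.get_calibration(n); u,v=map(int,proj(c,p)); print(n,u,v); o.append(cv2.resize(im[v-35:v+35,u-35:u+35],(400,400),interpolation=cv2.INTER_CUBIC))
save("ab.png",np.hstack(o))
E
```

```text
time: 7.25
ee_pos: [0.5671, 0.1743, 0.1645]
tcp_rot: [-90.0, -0.1, 24.5]
wrist_force: [-0.0, 0.6, -4.3]
opening: 0.0492
t 7.25 q [17.1 10.   7.  86.9 -0.  82.5] pos [0.5671 0.1743 0.1645] rot [-90.   -0.1  24.5] F [-0.   0.6 -4.3] open 0.0492
shift [-0.0012  0.0345 -0.0008] turn [ 0.0002 -0.0026  0.0016]
scene 319 197
side 219 156
```

View pics/ab.png

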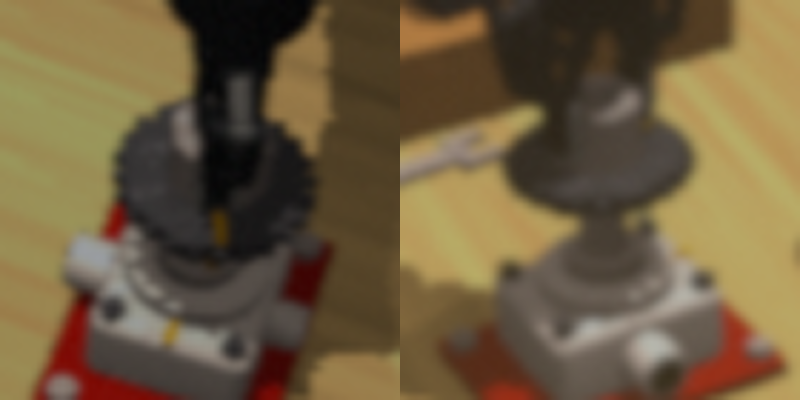

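The sprocket sits level above the shaft in both views. Descend slowly.

```bash
python3 -m crank '-0.0007 0.006 -0.0005 0 0 0;-0.0007 0.012 -0.0005 0 0 0;-0.0007 0.016 -0.0005 0 0 0;-0.0007 0.016 -0.0005 0 0 0' && python3 -m crank '0 0.001 0 0 0 0;0 0.002 0 0 0 0;0 0.003 0 0 0 0;0 0.003 0 0 0 0' && python3 -m crank '0 0.001 0 0 0 0;0 0.002 0 0 0 0;0 0.003 0 0 0 0;0 0.003 0 0 0 0'; python3 go.py .5664 .1731 .130 24.7
```

```text
time: 7.75
ee_pos: [0.5658, 0.1736, 0.1462]
tcp_rot: [-90.0, 0.1, 24.6]
wrist_force: [0.3, 0.4, -5.3]
opening: 0.0496
time: 8.15
ee_pos: [0.5662, 0.1737, 0.1442]
tcp_rot: [-90.0, 0.0, 24.6]
wrist_force: [0.1, -0.4, -5.0]
opening: 0.0493
time: 8.55
ee_pos: [0.5661, 0.1736, 0.141]
tcp_rot: [-90.0, 0.0, 24.6]
wrist_force: [-0.8, 0.3, -4.9]
opening: 0.0491
t 8.55 q [17.1  9.9  4.4 84.4 -0.  82.5] pos [0.5661 0.1736 0.141 ] rot [-90.    0.   24.6] F [-0.8  0.3 -4.9] open 0.0491
shift [ 0.      0.011  -0.0006] turn [-0.     -0.0022 -0.0003]
```

```bash
python3 -m crank '0 0.001 0 0 0 0;0 0.002 0 0 0 0;0 0.003 0 0 0 0;0 0.003 0 0 0 0' && python3 -m crank '0 0.001 0 0 0 0;0 0.002 0 0 0 0;0 0.003 0 0 0 0;0 0.003 0 0 0 0' && python3 -m crank '0 0.001 0 0 0 0;0 0.002 0 0 0 0;0 0.003 0 0 0 0;0 0.003 0 0 0 0'
```

```text
time: 8.95
ee_pos: [0.5661, 0.1737, 0.138]
tcp_rot: [-90.0, 0.0, 24.6]
wrist_force: [-1.3, -0.3, -5.2]
opening: 0.0493
time: 9.35
ee_pos: [0.5661, 0.1737, 0.135]
tcp_rot: [-90.0, 0.0, 24.6]
wrist_force: [0.1, -0.3, -4.6]
opening: 0.0489
time: 9.75
ee_pos: [0.5661, 0.1736, 0.132]
tcp_rot: [-90.0, 0.0, 24.6]
wrist_force: [0.2, 0.5, -5.1]
opening: 0.0491
```

```bash
python3 -m crank '0 0.001 0 0 0 0;0 0.002 0 0 0 0;0 0.002 0 0 0 0' && python3 -m crank '0 0.0005 0 0 0 0;0 0.001 0 0 0 0;0 0.001 0 0 0 0' && python3 -m crank '0 0.0005 0 0 0 0;0 0.001 0 0 0 0;0 0.001 0 0 0 0'
```

```text
time: 10.05
ee_pos: [0.5661, 0.1737, 0.1301]
tcp_rot: [-90.0, 0.0, 24.6]
wrist_force: [0.5, -0.9, -5.1]
opening: 0.0491
time: 10.35
ee_pos: [0.5662, 0.1736, 0.1291]
tcp_rot: [-90.0, 0.0, 24.6]
wrist_force: [-0.7, 0.9, -4.3]
opening: 0.0488
time: 10.65
ee_pos: [0.5663, 0.1737, 0.1285]
tcp_rot: [-90.0, -0.0, 24.6]
wrist_force: [-1.8, -0.6, -3.3]
opening: 0.0492
```

```bash
python3 -m crank '0 0.0005 0 0 0 0;0 0.0005 0 0 0 0' && python3 -m crank '0 0.0005 0 0 0 0;0 0.0005 0 0 0 0'
```

```text
time: 10.85
ee_pos: [0.5663, 0.1737, 0.1283]
tcp_rot: [-90.0, -0.0, 24.6]
wrist_force: [-1.0, -0.5, 0.7]
opening: 0.0492
time: 11.05
ee_pos: [0.5664, 0.1737, 0.128]
tcp_rot: [-90.0, -0.1, 24.6]
wrist_force: [-3.1, -1.8, 5.2]
opening: 0.049
```

Resting on the key with about 10 N. Now turn slowly towards the key at about 40°.

```bash
python3 -m crank '0 0 0 0 -0.0175 0;0 0 0 0 -0.035 0;0.0001 0 0 0 -0.0525 0;0.0001 0 0 0 -0.07 0;0.0002 0 0 0 -0.0875 0;0.0002 0 0 0 -0.105 0;0.0003 0 0 0 -0.1225 0;0.0003 0 0 0 -0.14 0'
```

```text
time: 11.85
ee_pos: [0.5676, 0.1734, 0.1279]
tcp_rot: [-90.1, -0.1, 32.6]
wrist_force: [3.5, -3.6, 4.4]
opening: 0.0491
```

```bash
python3 -m crank '0 0 0 0 -0.0175 0;0 0 0 0 -0.035 0;0.0001 0 0 0 -0.0525 0;0.0001 0 0 0 -0.0525 0'
```

```text
time: 12.25
ee_pos: [0.5667, 0.174, 0.1272]
tcp_rot: [-90.0, -0.0, 35.6]
wrist_force: [-1.2, 0.1, -4.5]
opening: 0.049
```

The force fell back to free hanging (-4.5 N), so the keyway seems to have found the key. Probe downward gently.

```bash
python3 -m crank '0 0.0005 0 0 0 0;0 0.001 0 0 0 0;0 0.001 0 0 0 0'
```

```text
time: 12.55
ee_pos: [0.5662, 0.1741, 0.1257]
tcp_rot: [-90.0, 0.0, 35.6]
wrist_force: [3.2, 0.9, -0.9]
opening: 0.0491
```

```bash
python3 -m crank '0 0 0 0 -0.0175 0;0.0001 0 0 0 -0.04 0;0.0001 0 0 0 -0.04 0' && python3 -m crank '0 0.001 0 0 0 0;0 0.002 0 0 0 0;0 0.002 0 0 0 0'
```

```text
time: 12.85
ee_pos: [0.5663, 0.1738, 0.1256]
tcp_rot: [-90.0, 0.1, 38.0]
wrist_force: [1.4, -0.6, -4.5]
opening: 0.0493
time: 13.15
ee_pos: [0.5664, 0.1739, 0.1238]
tcp_rot: [-90.0, 0.0, 37.9]
wrist_force: [1.9, -0.6, -5.4]
opening: 0.0488
```

Free now (-5 N, just the weight). Continue down; home should be at TCP ≈ .1145.

```bash
python3 -m crank '0 0.001 0 0 0 0;0 0.002 0 0 0 0;0 0.003 0 0 0 0;0 0.003 0 0 0 0' && python3 -m crank '0 0.001 0 0 0 0;0 0.002 0 0 0 0;0 0.003 0 0 0 0;0 0.003 0 0 0 0' && python3 -m crank '0 0.001 0 0 0 0;0 0.002 0 0 0 0;0 0.002 0 0 0 0'
```

```text
time: 13.55
ee_pos: [0.5665, 0.1739, 0.121]
tcp_rot: [-90.0, 0.0, 37.9]
wrist_force: [-0.4, 1.1, -5.9]
opening: 0.0492
time: 13.95
ee_pos: [0.5665, 0.1739, 0.118]
tcp_rot: [-90.0, 0.0, 37.9]
wrist_force: [0.4, 1.3, -4.8]
opening: 0.0493
time: 14.25
ee_pos: [0.5666, 0.1739, 0.1161]
tcp_rot: [-90.0, 0.0, 37.9]
wrist_force: [0.5, 0.2, -4.8]
opening: 0.0488
```

```bash
python3 -m crank '0 0.0005 0 0 0 0;0 0.001 0 0 0 0;0 0.001 0 0 0 0' && python3 -m crank '0 0.0005 0 0 0 0;0 0.001 0 0 0 0;0 0.001 0 0 0 0'
```

```text
time: 14.55
ee_pos: [0.5666, 0.174, 0.1152]
tcp_rot: [-90.0, -0.0, 37.9]
wrist_force: [-0.8, 1.4, -5.2]
opening: 0.0489
time: 14.85
ee_pos: [0.5666, 0.174, 0.1146]
tcp_rot: [-90.0, -0.0, 37.9]
wrist_force: [-1.7, 0.3, -1.7]
opening: 0.0487
```

Contact at .1146, 14 mm below the key-top contact (.1285), so it is home. A light press, then release.

```bash
python3 -m crank '0 0.0005 0 0 0 0;0 0.0005 0 0 0 0' && python3 -m crank '0 0 0 0 0 0;0 0 0 0 0 0;0 0 0 0 0 0;0 0 0 0 0 0;0 0 0 0 0 0;0 0 0 0 0 0' -1 && python3 -m crank '0 -0.01 0 0 0 0;0 -0.03 0 0 0 0;0 -0.06 0 0 0 0;0 -0.1 0 0 0 0;0 -0.13 0 0 0 0;0 -0.14 0 0 0 0;0 -0.14 0 0 0 0'; python3 - <<'E'
from h import *
o=[]
for n in("scene","side","wrist"):
    c=vision.get_calibration(n); im=vision.camera(n); u,v=map(int,proj(c,(.565,.175,.10))); print(n,u,v); r=35 if n!="wrist" else 75
    u=max(r,u);v=max(r,v)
    o.append(cv2.resize(im[v-r:v+r,u-r:u+r],(266,266) if n!="wrist" else (532,532),interpolation=cv2.INTER_CUBIC))
    if n=="wrist":
        save("w9.png",im); import pickle; pickle.dump(c,open("w9.pkl","wb")); print("crop",u-r,v-r)
save("fin.png",np.hstack([np.vstack(o[:2]),o[2]]))
E
```

```text
time: 15.05
ee_pos: [0.5667, 0.1739, 0.1145]
tcp_rot: [-90.0, -0.0, 37.9]
wrist_force: [-3.7, -0.8, 5.7]
opening: 0.0488
time: 15.65
ee_pos: [0.5666, 0.1739, 0.1137]
tcp_rot: [-90.0, 0.0, 37.9]
wrist_force: [-0.1, -0.3, 0.1]
opening: 0.0852
time: 16.35
ee_pos: [0.5672, 0.1741, 0.2557]
tcp_rot: [-90.1, -0.2, 37.9]
wrist_force: [-0.0, 0.7, 0.0]
opening: 0.0854
scene 318 200
side 219 160
wrist 256 179
crop 181 104
```

View pics/fin.png

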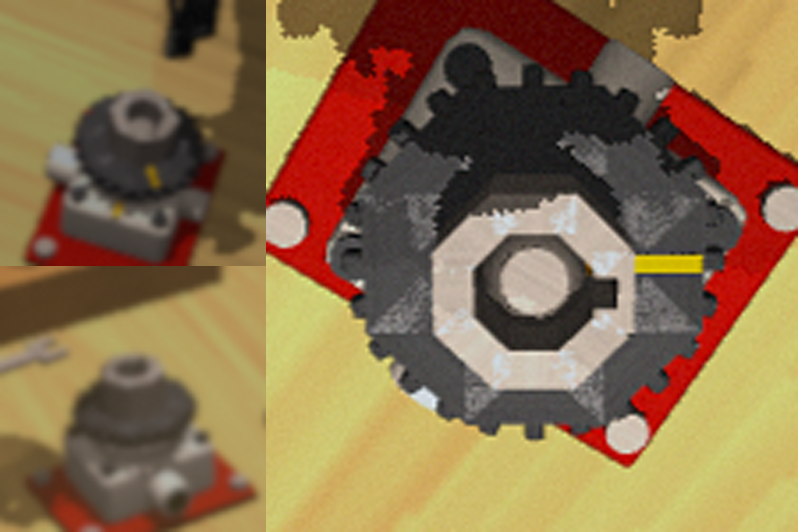

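The views show the sprocket level on the pump, with the shaft centred in the bore and the brass key in the keyway. I'll check its height from the boss width, then hand in.

```bash
python3 - <<'E'
from h import *; import pickle
c=pickle.load(open("w9.pkl","rb"))
f=lambda x,y,z: onplane(c,181+(x-266)*150/532,104+y*150/532,z)
for z in(.131,.145): print(z,"width",np.linalg.norm(f(432,290,z)-f(635,290,z)).round(4),"ctr",((f(432,290,z)+f(635,290,z))/2).round(4))
print(bot.get_obs()["time"],bot.job_done())
E
```

```text
0.131 width 0.0504 ctr [0.5643 0.176  0.131 ]
0.145 width 0.0476 ctr [0.5621 0.1787 0.145 ]
the job is handed in; nothing more can be done
16.5 None
```

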